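Stack a second drying board on spacer bars

ROBOT

A 6-joint arm with a two-finger parallel gripper is mounted at the origin on the work surface. World frame = base frame: x ahead of the robot, y to its left, z up, the work surface at z = 0. Lengths are in mm, angles in rad, forces in N, time in s.
With the tool pointing down it reaches from about 150 to 775 mm from the base axis. Payload 6.1 kg.
Tool frame: the origin (TCP) lies at the very end of the fingers, on their centre line; the grasp point (between the pads) lies 19 mm behind it; z points along the fingers, y is the direction in which the jaws open and shut (so a half turn about z gives the same grasp; the last joint's range is limited). The gripper opens to 85 mm and grips with 20 to 120 N. Pads are 22 mm wide; open, the fingers measure 114 mm over their backs; the gripper's body (76 mm by 85 mm) begins 54 mm behind the grasp point. The pads swing forward as they close: fully open they stand 13 mm farther back than shut.
Start: joints at [-1.122, 0.126, -0.04, 1.405, 0, 1.571], TCP at [227.781, -472.995, 231.295] pointing down, gripper open.
Joint ranges: [-2.72, 2.72], [-0.95, 1.95], [-1.27, 1.35], [-1.78, 2.02], [-1.46, 1.47], [-3.14, 3.14]. Speed limits (rad/s): [2.39, 2.39, 3.01, 3.14, 3.14, 3.14].

INTERFACE

Orientations are given as [roll, pitch, yaw] about the fixed x, y, z axes, in that order (R = Rz(yaw) Ry(pitch) Rx(roll)).
In Python, from rig import telemetry, snapshot, camera_params, ticket gives the robot as it stands.
- The arm moves only by the shell command python3 -m inch 'ROWS'. ROWS is JSON, a list that holds one entry, the list of rows, each a list of 5 numbers: the shift along the tool's x, y, z in units of 25 mm (1.0 is 25 mm), then the turn about the tool's z in units of 8 degrees (1.0 is 8 degrees), then the closure, from 0 (fully open) to 1 (shut). In form: [[[dx, dy, dz, yaw, hand], ...]]. A call has 1 to 8 rows; each row shifts and turns the commanded pose from where the row before left it, along the tool's axes as they then stand; what a row does not reach is not made up. A row lasts 1/10 s, in which the tool goes at most 50 mm and 8.59 degrees, less where a joint would pass 70% of its speed; a pose out of reach is approached as far as the arm can. A call is refused whole if a number of a shift passes 1 or a number of a turn 1, either way. A call with a gripper value outside its range is refused whole. The fingers move at their own pace and stop on an object; the grip force is fixed at half the most. Time passes only in rows, so rows that do not move let the fingers close. It gives the time, the measured TCP pose, the force and the opening at its end, in the units of the state.
- telemetry.state(): the state, without advancing time (a new reading comes with each control period).
- snapshot(name): name is "side" or "top" or "wrist"; returns the picture (420x560x3 uint8, red, green, blue); there is no depth.
- camera_params(name): a dict with "K" (3x3 intrinsics, pixels), "camera_from_world" (4x4, takes a point from world to camera coordinates); the wrist camera has in their place "tool_from_camera" (4x4, takes a point from camera to tool coordinates, whose origin is the TCP and whose axes are the flange's). Camera axes: x right, y down, z forward; pixel columns grow to the right and rows downward; lengths in mm; the calibration is good to about 2 mm. A picture is of the moment at which its call begins: read the wrist's pose just before it. camera_params takes no time and is no camera call.
- ticket.hand_in(): hands the job in, once; it reports no verdict.
The state is a dict: "time": time; "joint_pos": joint angles; "dq": joint speeds; "tau": joint torques, N m; "tool_pos": TCP position; "eef_rot": TCP orientation; "ft_force": force on the tool from outside, world axes, zero at the start; "torque": the same for the moment, N m; "opening": finger opening in mm.
Only numpy, scipy, OpenCV 4.12 (cv2) and the standard library are available. Lean on these libraries where they do the work, as an engineer would, in place of code of your own. Each camera call takes 0.05 s, during which the arm holds its last target.

TASK

First lay the two long aluminium spacer bars square across the white drying board that lies on the dark steel stand, centred on its width, one near each end. Then take the other board, which stands on edge in the wire rack, lay it flat on the grey rubber mat and let go, take it again by its long edges and set it down, not dropped, on the two bars, squarely above the lower board so that air can pass between them. Leave the lower board where it lies and do not disturb the short bar and the other labware.

Things in the scene. Friction and masses are not known exactly. Their poses are not given: they have to be found in the camera images.
- plate_low_c (a point): Lower drying board, white plastic, 60 x 180 x 12 mm, loose (about 125 g), lying flat on the stand 20 mm above the bench. The point is its centre; x = across its 60 mm width, y = along its 180 mm length, z = up through its 12 mm thickness.
- plate_top_c (a point): Second drying board, same size and about the same weight (100 to 175 g), starting on its long edge in the rack's middle slot, its lower edge 6 mm above the bench. The point is its centre; x = its 12 mm thickness (level at the start), y = its 180 mm length, z = its 60 mm width (upright at the start). Stood on its edge on a level surface it stays up; pushed sideways near its top it tips over flat. Either face may end up on top.
- bar_a_c (a point): Long spacer bar, square aluminium, 100 x 16 x 16 mm, 70 g, loose on the bench. The point is its centre, 8 mm up; x = its length. Its two ends and its four sides are alike, and it is interchangeable with the other long bar.
- bar_b_c (a point): The other long spacer bar, the same as the first.
- mat_top (a point): Grey rubber mat, 160 x 240 x 3 mm, fixed to the bench. The point is the centre of its upper face; x = its 160 mm side, y = its 240 mm side, z = up.
- stand: Low dark steel stand, fixed, 90 x 190 mm, 20 mm high. Origin under its centre; y = its long side. The lower board lies on it.
- rack: White wire rack, fixed, on a grey base plate 90 x 200 x 6 mm, y = its long side. Origin under its centre. At 76 mm either side of the middle stand rows of four thin upright wires (5 mm thick, up to 53 mm above the bench), making three parallel slots 16 mm wide; the board stands in the middle slot. Between the two rows the board's faces are free.
- bar_short_c (a point): Short bar, bystander: the same square aluminium, but only 50 mm long. The point is its centre. Not used.
- beaker: Bystander: small glass beaker, 60 mm across, 75 mm high. Origin under its centre.
- dish: Bystander: white porcelain dish, 90 mm across, 25 mm high. Origin under its centre.
- pipette: Bystander: black hand pipette lying on the bench, about 315 mm long, 26 mm high, long axis along its y. Origin under it.
- stopper: Bystander: red-brown rubber stopper, 36 mm across, 30 mm high. Origin under its centre.
There are look-alikes about, which are no part of the job. What is shaped like the part that bears bar_b_c but brown, orange or yellow is not meant.

How it is judged (in metres and radians):
On the way, in this order (a step that is already met when the one before it is completed fails the run):
1. both long bars lie square across the lower board, one near each end, let go ((((y of bar_a_c in the frame of plate_low_c between 0.038 and 0.084 m and x of bar_a_c in the frame of plate_low_c between -0.018 and 0.018 m and z of bar_a_c in the frame of plate_low_c between 0.01 and 0.018 m and angle between the x axis of bar_a_c and the x axis of plate_low_c, either way round below 0.2 rad) and (y of bar_b_c in the frame of plate_low_c between -0.084 and -0.038 m and x of bar_b_c in the frame of plate_low_c between -0.018 and 0.018 m and z of bar_b_c in the frame of plate_low_c between 0.01 and 0.018 m and angle between the x axis of bar_b_c and the x axis of plate_low_c, either way round below 0.2 rad)) or ((y of bar_b_c in the frame of plate_low_c between 0.038 and 0.084 m and x of bar_b_c in the frame of plate_low_c between -0.018 and 0.018 m and z of bar_b_c in the frame of plate_low_c between 0.01 and 0.018 m and angle between the x axis of bar_b_c and the x axis of plate_low_c, either way round below 0.2 rad) and (y of bar_a_c in the frame of plate_low_c between -0.084 and -0.038 m and x of bar_a_c in the frame of plate_low_c between -0.018 and 0.018 m and z of bar_a_c in the frame of plate_low_c between 0.01 and 0.018 m and angle between the x axis of bar_a_c and the x axis of plate_low_c, either way round below 0.2 rad))) and contact force between the fingers and bar_a below 0.1 N and contact force between the fingers and bar_b below 0.1 N), for 0.2 s.
2. the second board lies flat and still on the mat, let go (angle between the x axis of plate_top_c and the z axis of mat_top, either way round below 0.1 rad and x of plate_top_c in the frame of mat_top between -0.065 and 0.065 m and y of plate_top_c in the frame of mat_top between -0.075 and 0.075 m and z of plate_top_c in the frame of mat_top below 0.011 m and linear speed of plate_top below 0.02 m/s and contact force between the fingers and plate_top below 0.1 N), for 0.2 s.
At the end, for the whole second after the job is handed in: Both long bars lie across the lower board (11 deg), 38 to 84 mm either side of its middle, within 18 mm of its centre line; the second board rests flat (3 deg) on both, centred over the lower one within 16 mm and parallel within 8 deg; all released and still (all of step 1 and angle between the x axis of plate_top_c and the z axis of plate_low_c, either way round below 0.06 rad and angle between the y axis of plate_top_c and the y axis of plate_low_c, either way round below 0.14 rad and horizontal distance between plate_top_c and plate_low_c below 0.016 m and z of plate_top_c in the frame of plate_low_c between 0.024 and 0.032 m and contact force between plate_top and bar_a above 0.05 N and contact force between plate_top and bar_b above 0.05 N and linear speed of plate_top below 0.01 m/s and contact force between the fingers and plate_top below 0.1 N); the robot touches nothing.
It fails at once if a bystander is pushed more than 40 mm or tipped over (distance of any of bar_short_c, beaker, dish, pipette, stopper from where it was at the start of the episode above 0.04 m or angle between any of beaker, stopper's own z axis and vertical above 0.5 rad).
It fails at once if the lower board is shifted more than 25 mm (distance of plate_low_c from where it was at the start of the episode above 0.025 m).
It fails at once if the second board is dropped: let go more than 12 mm above its resting height on the bars (horizontal distance between plate_top_c and plate_low_c below 0.06 m and z of plate_top_c in the frame of plate_low_c above 0.04 m and contact force between the fingers and plate_top below 0.1 N).
It also fails if it takes over 72 s, if anything falls off the work surface, if the arm or the gripper's body presses on something with over 40 N, if the wrist force passes 120 N, or if a joint passes its speed limit or range.

## Working session

There is one attempt and no reset: what is moved stays moved. The work goes in short steps, Python scripts to look and compute and a shell command to move; the robot and the scene stay as the last step left them, time stands still between calls to the robot, and variables do not carry over. Pictures are saved under pics/ and viewed, and the job is handed in when it is done.

```bash
ls; mkdir -p pics; python3 - <<'E'
from rig import telemetry, snapshot, camera_params
import cv2
print(telemetry.state())
for n in ["side","top","wrist"]:
    print(n,camera_params(n))
for n in ["side","top"]:
    cv2.imwrite(f"pics/{n}0.png",cv2.cvtColor(snapshot(n),cv2.COLOR_RGB2BGR))
E
```

```text
pics
{'time': 0.0, 'joint_pos': array([-1.12201648e+00,  1.26382406e-01, -4.06159547e-02,  1.40538444e+00,
        9.36790591e-06,  1.57079129e+00]), 'dq': array([ 0.00131772, -0.000483  ,  0.00111459, -0.00062521, -0.00101103,
        0.00045675]), 'tau': array([ 5.24843563e-04, -4.35912037e+01,  3.52925241e+01,  1.71879062e-02,
       -1.68474671e-04,  1.16240346e-05]), 'tool_pos': array([ 227.60689703, -472.64731432,  230.52356077]), 'eef_rot': array([-3.14000618e+00, -9.37588264e-06,  4.48784863e-01]), 'ft_force': array([ 0.10325531,  0.02345742, -0.31764303]), 'torque': array([-0.08085604,  0.02125867,  0.01326457]), 'opening': 85.47958360140062}
side {'K': array([[384.11585594,   0.        , 277.18558263],
       [  0.        , 384.11585594, 211.81617515],
       [  0.        ,   0.        ,   1.        ]]), 'camera_from_world': array([[-7.82128244e-01, -6.23084736e-01,  6.38916940e-03,
         4.67918252e+02],
       [-4.43304764e-01,  5.49194852e-01, -7.08424943e-01,
         2.47153530e+02],
       [ 4.37899870e-01, -5.56911506e-01, -7.05757237e-01,
         6.55380388e+02]
[... 445 characters left out ...]
       [ 3.42954770e-02, -6.15795986e-03, -9.99392766e-01,
         1.32723845e+03],
       [ 0.00000000e+00,  0.00000000e+00,  0.00000000e+00,
         1.00000000e+00]])}
wrist {'K': array([[308.19226107,   0.        , 281.2857999 ],
       [  0.        , 308.19226107, 212.92979895],
       [  0.        ,   0.        ,   1.        ]]), 'tool_from_camera': array([[ 1.56333896e-03, -9.52320511e-01, -3.05095397e-01,
         7.87559314e+01],
       [ 9.99998489e-01,  1.25688184e-03,  1.20087768e-03,
         9.20492449e-01],
       [-7.60151579e-04, -3.05096813e-01,  9.52321037e-01,
        -1.42430948e+02],
       [ 0.00000000e+00,  0.00000000e+00,  0.00000000e+00,
         1.00000000e+00]])}
```

View pics/top0.png

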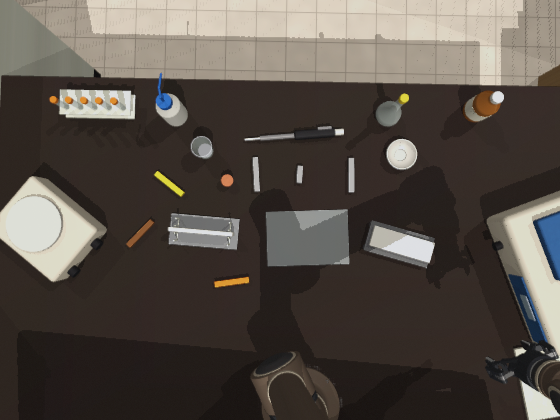

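View pics/side0.png

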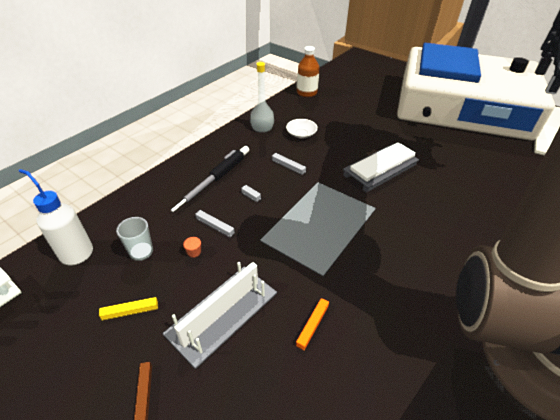

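```bash
cat > h.py <<'E'
import numpy as np, cv2
from rig import telemetry, snapshot, camera_params
from scipy.spatial.transform import Rotation as Ro
def snap(n,f=None):
    im=cv2.cvtColor(snapshot(n),cv2.COLOR_RGB2BGR)
    if f: cv2.imwrite(f"pics/{f}.png",im)
    return im
def T_wc(n,st=None):
    p=camera_params(n)
    if n!="wrist": return p["K"],np.linalg.inv(p["camera_from_world"])
    T=np.eye(4);T[:3,:3]=Ro.from_euler("xyz",st["eef_rot"]).as_matrix();T[:3,3]=st["tool_pos"]
    return p["K"],T@p["tool_from_camera"]
def ray(n,uv,z,st=None):
    K,T=T_wc(n,st); uv=np.atleast_2d(np.float64(uv))
    d=np.c_[uv,np.ones(len(uv))]@np.linalg.inv(K).T@T[:3,:3].T
    o=T[:3,3]; s=(z-o[2])/d[:,2]
    return o+d*s[:,None]
def proj(n,P,st=None):
    K,T=T_wc(n,st); P=np.atleast_2d(P)
    c=(P-T[:3,3])@T[:3,:3]; q=c@K.T
    return q[:,:2]/q[:,2:]
def rect(n,mask,z,st=None):
    cs,_=cv2.findContours(mask,cv2.RETR_EXTERNAL,cv2.CHAIN_APPROX_NONE)
    c=max(cs,key=cv2.contourArea)
    P=ray(n,c[:,0,:],z,st)[:,:2].astype(np.float32)
    (cx,cy),(w,h),a=cv2.minAreaRect(P)
    if w<h: w,h,a=h,w,a+90
    return (round(cx,1),round(cy,1)),(round(w,1),round(h,1)),round((a+90)%180-90,1)
E
python3 - <<'E'
from h import *
im=cv2.imread("pics/top0.png")
g=cv2.cvtColor(im,cv2.COLOR_BGR2GRAY)
def box(name,x0,y0,x1,y1,z,t,hi=256):
    m=np.zeros_like(g); m[y0:y1,x0:x1]=((g[y0:y1,x0:x1]>t)&(g[y0:y1,x0:x1]<hi))*255
    print(name,rect("top",m,z))
box("barL",240,145,272,200,16,110)
box("barR",340,150,362,200,16,110)
box("short",290,160,310,190,16,110)
box("stand+board",355,210,445,275,20,50)
box("board low",355,210,445,275,32,135)
box("mat",255,195,360,275,3,70)
box("rack base",160,205,245,255,6,60)
box("top board",160,205,245,255,66,190)
for n,u,z in [("stopper",(227,181),30),("beaker",(201,147),75),("dish",(402,154),25),("pipL",(246,139),10),("pipR",(343,131),20)]: print(n,ray("top",u,z)[0].round())
c=im[120:290,150:450]; cv2.imwrite("pics/crop0.png",cv2.resize(c,None,fx=2.6,fy=2.6,interpolation=cv2.INTER_CUBIC))
E
```

```text
barL ((667.7, 139.9), (99.8, 15.8), 4.2)
barR ((671.5, -137.5), (96.6, 11.7), 0.8)
short ((670.0, 12.7), (46.8, 14.6), 1.0)
stand+board ((471.6, -280.4), (195.9, 92.2), 75.1)
board low ((473.3, -283.4), (179.1, 60.3), 74.6)
mat ((485.3, -14.2), (239.8, 161.8), -87.2)
rack base ((498.5, 292.6), (208.0, 92.2), 86.3)
top board ((498.9, 289.9), (174.0, 10.5), 86.2)
stopper [644. 222.  30.]
beaker [733. 291.  75.]
dish [ 733. -283.   25.]
pipL [770. 171.  10.]
pipR [ 798. -112.   20.]
```

View pics/crop0.png

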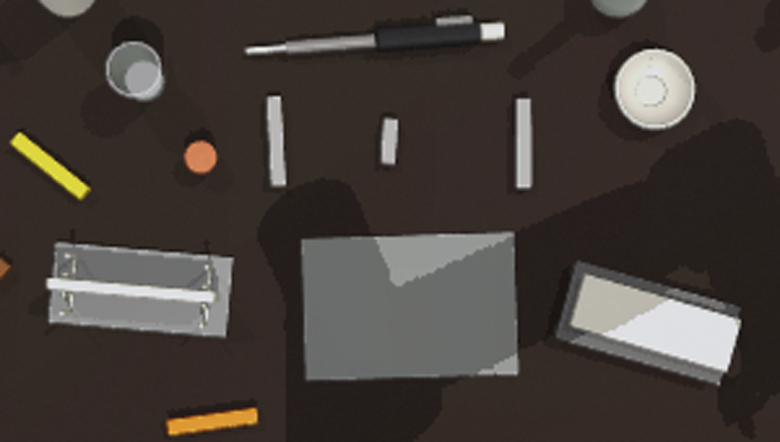

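Long-bar candidates in the top view are:
- left grey bar (256,174), 100x16 mm
- right grey bar (351,175), 97x12 mm
- short grey bar (299,174), 47 mm
- yellow (169,184), brown (140,233) and orange (231,282) look-alikes

By the description I choose the two long grey ones, and the crop confirms it. The lower board is at (398,243), the standing board at (201,232) and the mat at (307,238). First I'll turn the wrist.

```bash
cat >> h.py <<'E'
def plan(x,y,z,yawdeg):
    s=telemetry.state(); p=s["tool_pos"]; yw=s["eef_rot"][2]
    d=np.array([x,y,z])-p
    for nm,a in (("now",yw),("tgt",np.radians(yawdeg))):
        c,q=np.cos(a),np.sin(a)
        print(nm,"tool dx,dy,dz units",np.round([(c*d[0]+q*d[1])/25,(q*d[0]-c*d[1])/25,-d[2]/25],2))
    t=-(yawdeg-np.degrees(yw)); t=(t+180)%360-180
    print("turn units",round(t/8,2),"(or",round((t-np.sign(t)*360)/8,2),") q",s["joint_pos"].round(2),"pos",p.round(1),"rot",s["eef_rot"].round(3),"F",s["ft_force"].round(1),"op",round(s["opening"],1),"t",round(s["time"],2))
E
python3 -m inch '[[[0,0,0,-1,0.2],[0,0,0,-1,0.4],[0,0,0,-1,0.4],[0,0,0,-1,0.4],[0,0,0,-1,0.4],[0,0,0,-1,0.4],[0,0,0,-1,0.4],[0,0,0,-1,0.4]]]'
python3 -m inch '[[[0,0,0,-1,0.4],[0,0,0,-1,0.4],[0,0,0,-1,0.4],[0,0,0,-1,0.4],[0,0,0,-1,0.4],[0,0,0,-1,0.4],[0,0,0,-1,0.4],[0,0,0,-1,0.4]]]'
python3 -c "
from h import *
plan(671.5,-137.5,120,180.8)"
```

```text
time: 0.9
tool_pos: [227.7, -472.8, 230.8]
eef_rot: [-3.141, -0.001, 1.572]
ft_force: [-0.7, 0.3, -0.3]
opening: 51.2
time: 1.7
tool_pos: [227.7, -472.8, 230.8]
eef_rot: [3.141, -0.001, 2.689]
ft_force: [-0.9, 0.3, -0.5]
opening: 51.1
now tool dx,dy,dz units [-10.09  19.83   4.43]
tgt tool dx,dy,dz units [-17.94  13.16   4.43]
turn units -3.34 (or 41.66 ) q [-1.12  0.13 -0.04  1.41  0.   -0.67] pos [ 227.7 -472.8  230.8] rot [ 3.141e+00 -1.000e-03  2.689e+00] F [-0.9  0.3 -0.5] op 51.1 t 1.7
```

```bash
python3 -m inch '[[[0,0,0,-1,0.4],[0,0,0,-1,0.4],[0,0,0,-1,0.4],[0,0,0,-0.34,0.4],[-1,0.73,0,0,0.4],[-1,0.73,0,0,0.4],[-1,0.73,0,0,0.4],[-1,0.73,0,0,0.4]]]'
python3 -m inch '[[[-1,0.73,0,0,0.4],[-1,0.73,0,0,0.4],[-1,0.73,0,0,0.4],[-1,0.73,0,0,0.4],[-1,0.73,0,0,0.4],[-1,0.73,0,0,0.4],[-1,0.73,0,0,0.4],[-1,0.73,0.5,0,0.4]]]'
python3 -m inch '[[[-1,0.73,0.5,0,0.4],[-1,0.73,0.5,0,0.4],[-1,0.73,0.5,0,0.4],[-1,0.73,0.5,0,0.4],[-1,0.73,0.5,0,0.4],[-0.9,0.3,0.4,0,0.4],[0,0,0,0,0.4],[0,0,0,0,0.4]]]'
python3 - <<'E'
from h import *
s=telemetry.state()
im=snap("wrist","w1")
print(proj("wrist",[[671.5,-137.5,16]],s))
plan(671.5,-137.5,50,180.8)
E
```

```text
time: 2.5
tool_pos: [327.9, -398.3, 230.9]
eef_rot: [3.141, -0.0, -3.134]
ft_force: [0.3, 0.2, 0.3]
opening: 51.3
time: 3.3
tool_pos: [527.6, -251.1, 219.8]
eef_rot: [-3.141, 0.002, -3.134]
ft_force: [0.8, -0.2, -0.1]
opening: 51.4
time: 4.1
tool_pos: [672.5, -151.6, 145.2]
eef_rot: [3.141, -0.002, -3.133]
ft_force: [0.6, 0.2, -0.2]
opening: 50.9
[[297.32256227 202.02114667]]
now tool dx,dy,dz units [0.03 0.58 3.84]
tgt tool dx,dy,dz units [0.02 0.58 3.84]
turn units -0.05 (or 44.95 ) q [-0.22  0.45  0.21  1.33 -0.   -0.23] pos [ 672.3 -152.   146. ] rot [ 3.142e+00 -1.000e-03 -3.134e+00] F [ 0.7 -0.4 -0.4] op 51.2 t 4.15
```

View pics/w1.png

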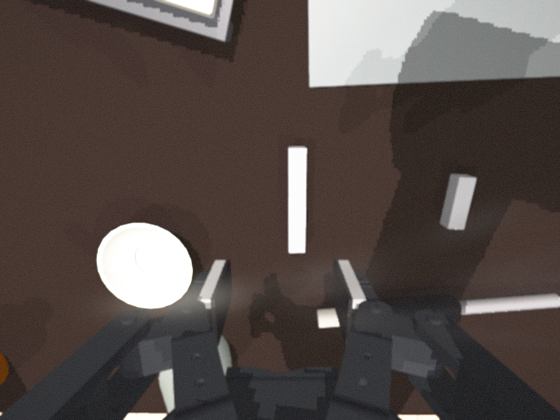

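The wrist view shows the right bar centred at (297,200), against a predicted (297,202), so the measurement agrees. I'll go down and grip.

```bash
python3 -m inch '[[[0,0.58,0.5,0,0.4],[0,0,1,0,0.4],[0,0,1,0,0.4],[0,0,1,0,0.4],[0,0,1,0,0.4],[0,0,0.7,0,0.4],[0,0,0.4,0,0.4],[0,0,0,0,0.4]]]'
python3 -c "
from h import *
plan(671.5,-137.5,3,180.8)"
```

```text
time: 4.95
tool_pos: [671.5, -137.9, 5.6]
eef_rot: [3.141, -0.002, -3.135]
ft_force: [0.7, -0.4, 0.3]
opening: 51.2
now tool dx,dy,dz units [-0.    0.01  0.1 ]
tgt tool dx,dy,dz units [-0.    0.01  0.1 ]
turn units -0.05 (or 44.95 ) q [-0.2   0.5  -0.03  1.04 -0.   -0.21] pos [ 671.5 -137.9    5.6] rot [ 3.141e+00 -2.000e-03 -3.135e+00] F [ 0.7 -0.4  0.3] op 51.2 t 4.95
```

```bash
python3 -m inch '[[[0,0,0.1,0,0.4],[0,0,0,0,1],[0,0,0,0,1],[0,0,0,0,1],[0,0,0,0,1],[0,0,-0.5,0,1],[0,0,-1,0,1],[0,0,-1,0,1]]]'
python3 -c "
from h import *
plan(457.1,-342.2,110,164.6)"
```

```text
time: 5.75
tool_pos: [672.1, -137.2, 66.8]
eef_rot: [3.141, -0.002, -3.134]
ft_force: [-0.1, 0.0, -0.1]
opening: 13.8
now tool dx,dy,dz units [ 8.66 -8.13 -1.73]
tgt tool dx,dy,dz units [  6.11 -10.19  -1.73]
turn units 1.98 (or -43.02 ) q [-0.2   0.47  0.06  1.16  0.   -0.21] pos [ 672.1 -137.2   66.8] rot [ 3.141e+00 -2.000e-03 -3.134e+00] F [-0.1  0.  -0.1] op 13.8 t 5.75
```

```bash
python3 -m inch '[[[0,0,-1,0,1],[0,0,-0.5,0,1],[0,0,0,0,1]]]'; python3 - <<'E'
from h import *
snap("wrist","w2")
E
```

```text
time: 6.05
tool_pos: [673.9, -137.6, 106.3]
eef_rot: [-3.141, 0.004, -3.134]
ft_force: [0.1, 0.5, -1.2]
opening: 14.1
```

View pics/w2.png

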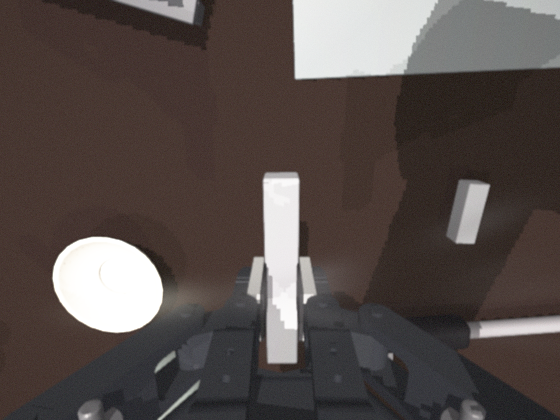

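```bash
python3 - <<'E'
from h import *
s=telemetry.state()
print(ray("wrist",[[281,177],[283,362]],s["tool_pos"][2]+12,s).round(1),s["tool_pos"].round(1))
plan(457.1,-342.2,110,164.6)
E
```

```text
[[ 621.6 -138.6  116.4]
 [ 720.2 -136.7  116.4]] [ 673.2 -137.5  104.4]
now tool dx,dy,dz units [ 8.7  -8.12 -0.22]
tgt tool dx,dy,dz units [  6.16 -10.19  -0.22]
turn units 1.98 (or -43.02 ) q [-0.2   0.46  0.12  1.24  0.   -0.21] pos [ 673.2 -137.5  104.4] rot [-3.141e+00  1.000e-03 -3.134e+00] F [-0.2  0.4 -1.8] op 14.1 t 6.1
```

```bash
python3 -m inch '[[[0,0,0,0.99,1],[0,0,0,0.99,1],[0.3,-0.5,0,0,1],[0.6,-0.97,0,0,1],[0.6,-0.97,0,0,1],[0.6,-0.97,0,0,1],[0.6,-0.97,0,0,1],[0.6,-0.97,0,0,1]]]'
python3 -m inch '[[[0.6,-0.97,0,0,1],[0.6,-0.97,0,0,1],[0.6,-0.97,0,0,1],[0.6,-0.97,0,0,1],[0.46,-0.96,0,0,1],[0,0,0,0,1],[0,0,0,0,1]]]'
python3 -c "
from h import *
plan(457.1,-342.2,35,164.6)
s=telemetry.state()
im=snap('wrist','w3')"
```

```text
time: 6.9
tool_pos: [555.3, -245.3, 102.5]
eef_rot: [3.142, -0.002, 2.876]
ft_force: [0.4, -0.3, -0.1]
opening: 13.8
time: 7.6
tool_pos: [455.3, -342.2, 103.0]
eef_rot: [3.141, -0.001, 2.873]
ft_force: [0.5, -0.3, -0.8]
opening: 14.2
now tool dx,dy,dz units [-0.07  0.02  2.72]
tgt tool dx,dy,dz units [-0.07  0.02  2.72]
turn units 0.0 (or -45.0 ) q [-0.64  0.24 -0.18  1.15  0.   -0.38] pos [ 455.3 -342.2  103. ] rot [ 3.141e+00 -1.000e-03  2.873e+00] F [ 0.5 -0.3 -0.8] op 14.2 t 7.6
```

View pics/w3.png

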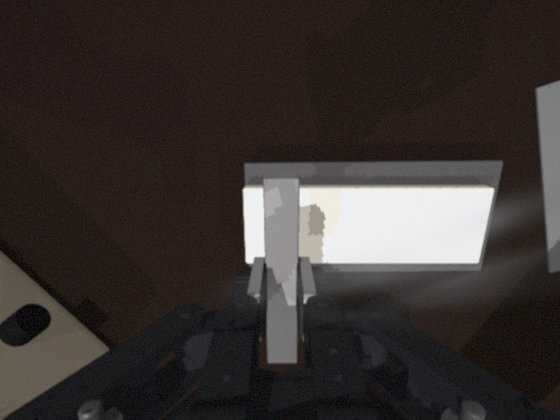

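```bash
python3 - <<'E'
from h import *
s=telemetry.state()
P=ray("wrist",[[245,186],[494,187],[484,264],[246,263]],32,s)
print(P.round(1),P.mean(0))
print([np.linalg.norm(P[i]-P[(i+1)%4]).round(1) for i in range(4)])
print(np.degrees(np.arctan2(*(P[1]-P[0])[[1,0]])))
u=np.array([.266,.964,0]);v=np.array([.964,-.266,0])
c=np.array([473.3,-283.4,32])
print([(round((p-c)@u,1),round((p-c)@v,1)) for p in P])
E
```

```text
[[ 421.5 -359.3   32. ]
 [ 468.6 -189.3   32. ]
 [ 528.3 -200.3   32. ]
 [ 479.3 -376.6   32. ]] [ 474.4250813  -281.37770134   32.        ]
[np.float64(176.5), np.float64(60.7), np.float64(182.9), np.float64(60.4)]
74.51108546421597
[(np.float64(-87.0), np.float64(-29.8)), (np.float64(89.5), np.float64(-29.6)), (np.float64(94.7), np.float64(30.9)), (np.float64(-88.2), np.float64(30.6))]
```

```bash
python3 -m inch '[[[-0.07,0.02,0.8,0,1],[0,0,0.8,0,1],[0,0,0.6,0,1],[0,0,0.3,0,1],[0,0,0.1,0,1],[0,0,0,0,1]]]'
```

```text
time: 8.25
tool_pos: [458.7, -341.7, 38.8]
eef_rot: [3.141, -0.0, 2.874]
ft_force: [-0.3, 0.2, -1.0]
opening: 14.1
```

```bash
python3 -m inch '[[[0,0,0.08,0,1],[0,0,0,0,1]]]';python3 -m inch '[[[0,0,0.06,0,1],[0,0,0,0,1]]]'
```

```text
time: 8.45
tool_pos: [458.8, -342.2, 37.3]
eef_rot: [-3.141, 0.001, 2.873]
ft_force: [0.8, -0.6, -1.0]
opening: 14.0
time: 8.65
tool_pos: [458.8, -342.3, 37.0]
eef_rot: [-3.141, 0.002, 2.873]
ft_force: [-2.0, 1.8, 7.2]
opening: 14.1
```

```bash
python3 -m inch '[[[0,0,0,0,0.6],[0,0,0,0,0.5],[0,0,-0.4,0,0.5],[0,0,-1,0,0.5],[0,0,-1,0,0.5],[0,0,-1,0,0.5],[0,0,-1,0,0.4],[0,0,0,0,0.4]]]'
python3 - <<'E'
from h import *
snap("wrist","w4")
plan(667.7,139.9,150,184.2)
E
```

```text
time: 9.45
tool_pos: [460.0, -343.3, 149.9]
eef_rot: [-3.139, 0.006, 2.873]
ft_force: [0.9, -0.7, 0.2]
opening: 51.2
now tool dx,dy,dz units [-2.9  20.83 -0.09]
tgt tool dx,dy,dz units [-9.72 18.65 -0.09]
turn units -2.45 (or 42.55 ) q [-0.64  0.22 -0.1   1.24 -0.   -0.37] pos [ 459.5 -342.8  147.7] rot [-3.14   0.004  2.873] F [ 0.   0.6 -0.4] op 51.3 t 9.5
```

View pics/w4.png

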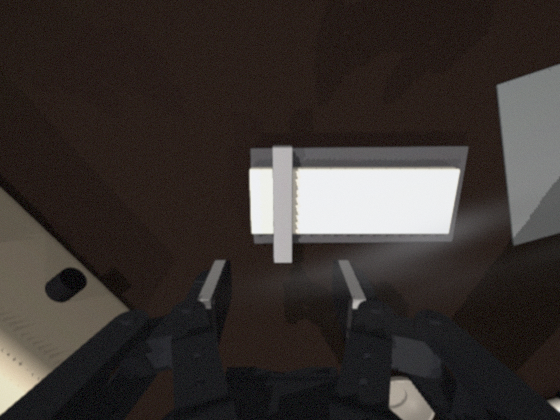

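The first bar lies across the board near its end, at (283,200). Next is the left bar.

```bash
python3 -m inch '[[[0,0,0,-0.82,0.4],[0,0,0,-0.82,0.4],[0,0,0,-0.81,0.4],[-0.3,0.5,0,0,0.4],[-0.52,0.95,0,0,0.4],[-0.52,0.95,0,0,0.4],[-0.52,0.95,0,0,0.4],[-0.52,0.95,0,0,0.4]]]'
python3 -m inch '[[[-0.52,0.95,0,0,0.4],[-0.52,0.95,0,0,0.4],[-0.52,0.95,0,0,0.4],[-0.52,0.95,0,0,0.4],[-0.52,0.95,0,0,0.4],[-0.52,0.95,0,0,0.4],[-0.52,0.95,0,0,0.4],[-0.52,0.95,0,0,0.4]]]'
python3 -m inch '[[[-0.52,0.95,0,0,0.4],[-0.52,0.95,0,0,0.4],[-0.52,0.95,0,0,0.4],[-0.52,0.95,0,0,0.4],[-0.52,0.95,0,0,0.4],[-0.52,0.95,0,0,0.4],[-0.5,0.9,0,0,0.4],[0,0,0,0,0.4]]]'
python3 - <<'E'
from h import *
s=telemetry.state()
snap("wrist","w5")
print(proj("wrist",[[667.7,139.9,16]],s))
plan(667.7,139.9,3,184.2)
E
```

```text
time: 10.3
tool_pos: [510.1, -228.4, 144.6]
eef_rot: [3.141, -0.001, -3.071]
ft_force: [0.2, -0.2, 0.8]
opening: 51.3
time: 11.1
tool_pos: [599.6, -31.2, 144.6]
eef_rot: [3.141, -0.001, -3.071]
ft_force: [-0.3, -0.5, 0.0]
opening: 51.0
time: 11.9
tool_pos: [678.0, 141.7, 143.8]
eef_rot: [3.141, -0.001, -3.068]
ft_force: [0.5, -0.9, 0.1]
opening: 50.9
[[280.84010005 192.13180103]]
now tool dx,dy,dz units [0.39 0.02 5.64]
tgt tool dx,dy,dz units [0.39 0.02 5.64]
turn units 0.0 (or -45.0 ) q [0.2  0.46 0.21 1.33 0.   0.13] pos [677.5 140.1 143.9] rot [-3.142e+00 -2.000e-03 -3.068e+00] F [0.1 0.1 0.1] op 51.1 t 11.95
```

View pics/w5.png

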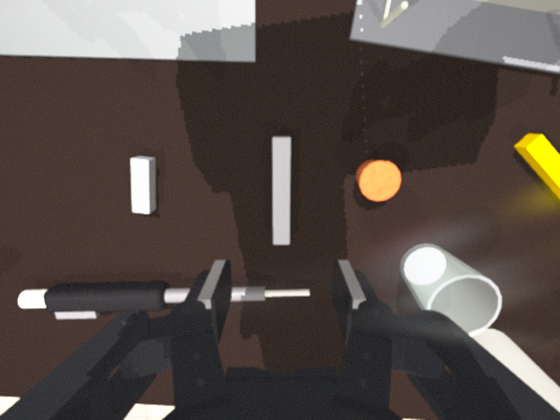

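```bash
python3 -m inch '[[[0.45,0.02,0.5,0,0.4],[0,0,1,0,0.4],[0,0,1,0,0.4],[0,0,1,0,0.4],[0,0,1,0,0.4],[0,0,0.7,0,0.4],[0,0,0.34,0,0.4],[0,0,0,0,0.4]]]'
python3 -m inch '[[[0,0,0.05,0,0.5],[0,0,0,0,1],[0,0,0,0,1],[0,0,0,0,1],[0,0,0,0,1]]]'
python3 -m inch '[[[0,0,-0.5,0,1],[0,0,-1,0,1],[0,0,-1,0,1],[0,0,-1,0,1],[0,0,-1,0,1],[0,0,0,0,1],[0,0,0,0,1]]]'
python3 - <<'E'
from h import *
s=telemetry.state()
snap("wrist","w6")
plan(490.5,-223,115,164.6)
E
```

```text
time: 12.75
tool_pos: [665.3, 136.9, 5.4]
eef_rot: [-3.141, -0.003, -3.07]
ft_force: [0.5, -0.2, -0.1]
opening: 51.2
time: 13.25
tool_pos: [667.5, 137.7, 7.0]
eef_rot: [3.141, 0.002, -3.068]
ft_force: [-1.0, 0.3, 5.7]
opening: 13.6
time: 13.95
tool_pos: [667.0, 137.5, 118.7]
eef_rot: [3.141, 0.001, -3.068]
ft_force: [-0.0, 0.2, -0.9]
opening: 14.1
now tool dx,dy,dz units [  8.07 -13.86   0.1 ]
tgt tool dx,dy,dz units [  2.95 -15.77   0.1 ]
turn units 2.45 (or -42.55 ) q [0.2  0.44 0.13 1.26 0.   0.13] pos [666.3 137.4 117.4] rot [-3.141e+00 -1.000e-03 -3.068e+00] F [-0.  -0.2 -0.9] op 13.9 t 14.0
```

View pics/w6.png

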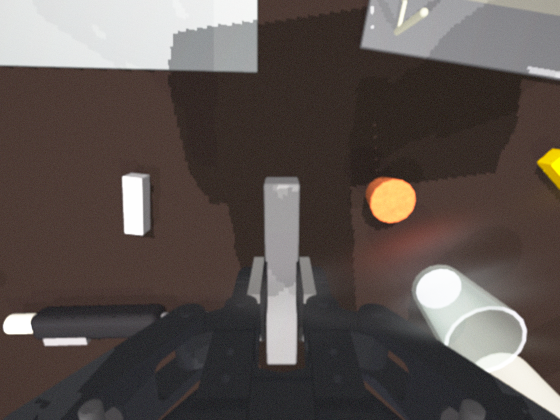

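```bash
python3 -m inch '[[[0,0,0,0.82,1],[0,0,0,0.82,1],[0,0,0,0.81,1],[0.1,-0.5,0,0,1],[0.18,-0.98,0,0,1],[0.18,-0.98,0,0,1],[0.18,-0.98,0,0,1],[0.18,-0.98,0,0,1]]]'
python3 -m inch '[[[0.18,-0.98,0,0,1],[0.18,-0.98,0,0,1],[0.18,-0.98,0,0,1],[0.18,-0.98,0,0,1],[0.18,-0.98,0,0,1],[0.18,-0.98,0,0,1],[0.18,-0.98,0,0,1],[0.18,-0.98,0,0,1]]]'
python3 -m inch '[[[0.18,-0.98,0,0,1],[0.18,-0.98,0,0,1],[0.18,-0.98,0,0,1],[0.1,-0.5,0,0,1],[0,0,0,0,1],[0,0,0,0,1]]]'
python3 - <<'E'
from h import *
s=telemetry.state()
snap("wrist","w7")
plan(490.5,-223,41,164.6)
E
```

```text
time: 14.8
tool_pos: [615.9, 34.9, 116.9]
eef_rot: [-3.141, -0.002, 2.876]
ft_force: [-0.5, 0.2, -0.5]
opening: 14.0
time: 15.6
tool_pos: [528.8, -144.1, 117.0]
eef_rot: [-3.141, -0.002, 2.875]
ft_force: [0.1, -0.5, -1.9]
opening: 14.1
time: 16.2
tool_pos: [492.2, -221.4, 117.7]
eef_rot: [3.141, -0.0, 2.873]
ft_force: [-0.8, 0.7, -0.8]
opening: 14.1
now tool dx,dy,dz units [ 0.06 -0.1   3.07]
tgt tool dx,dy,dz units [ 0.06 -0.1   3.07]
turn units 0.01 (or -44.99 ) q [-0.42  0.18 -0.23  1.17  0.   -0.15] pos [ 492.5 -221.   117.8] rot [ 3.141 -0.     2.874] F [ 0.4 -0.4 -0.2] op 14.0 t 16.25
```

View pics/w7.png

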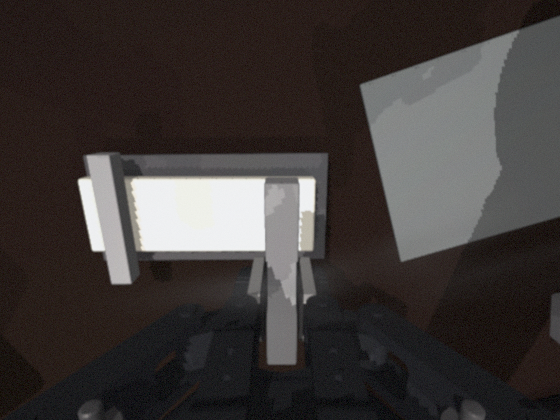

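```bash
python3 -m inch '[[[0.06,-0.1,0.8,0,1],[0,0,0.8,0,1],[0,0,0.7,0,1],[0,0,0.5,0,1],[0,0,0.15,0,1],[0,0,0,0,1],[0,0,0,0,1]]]'
python3 -m inch '[[[0,0,0.1,0,1],[0,0,0,0,1]]]'
```

```text
time: 16.95
tool_pos: [491.0, -223.7, 45.0]
eef_rot: [-3.141, 0.001, 2.873]
ft_force: [-1.1, 0.2, -1.5]
opening: 14.0
time: 17.15
tool_pos: [490.7, -223.8, 42.2]
eef_rot: [-3.141, 0.001, 2.873]
ft_force: [-0.3, -0.2, -1.0]
opening: 13.9
```

```bash
python3 -m inch '[[[0,0,0.1,0,1],[0,0,0,0,1]]]';python3 -m inch '[[[0,0,0.06,0,1],[0,0,0,0,1]]]'
```

```text
time: 17.35
tool_pos: [490.3, -223.7, 39.1]
eef_rot: [3.142, -0.0, 2.873]
ft_force: [0.0, -0.2, -0.6]
opening: 14.2
time: 17.55
tool_pos: [490.3, -223.7, 39.0]
eef_rot: [-3.141, 0.001, 2.873]
ft_force: [-4.1, 1.5, 8.6]
opening: 14.1
```

```bash
python3 -m inch '[[[0,0,0,0,0.6],[0,0,0,0,0.5],[0,0,-0.4,0,0.5],[0,0,-1,0,0.5],[0,0,-1,0,0.5],[0,0,-1,0,0.5],[0,0,-1,0,0.5],[0,0,0,0,0.5]]]'
python3 - <<'E'
from h import *
snap("wrist","w8")
plan(498.9,289.9,150,86.2)
E
```

```text
time: 18.35
tool_pos: [492.2, -224.5, 152.1]
eef_rot: [-3.141, 0.006, 2.873]
ft_force: [0.9, -0.4, 0.6]
opening: 42.9
now tool dx,dy,dz units [ 5.18 19.9   0.  ]
tgt tool dx,dy,dz units [20.54 -1.07  0.  ]
turn units 9.8 (or -35.2 ) q [-0.43  0.16 -0.17  1.23  0.   -0.16] pos [ 491.5 -224.2  150.1] rot [-3.141  0.004  2.873] F [-0.9  0.5 -0.2] op 42.7 t 18.4
```

View pics/w8.png

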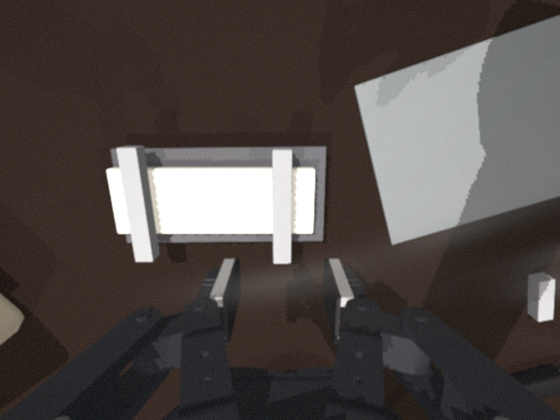

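Both bars lie across the board, at (138,205) and (283,205). I'll move to the rack.

```bash
python3 -m inch '[[[0,0,0,0.98,0.5],[0,0,0,0.98,0.5],[0,0,0,0.98,0.5],[0,0,0,0.98,0.5],[0,0,0,0.98,0.5],[0,0,0,0.98,0.5],[0,0,0,0.98,0.5],[0,0,0,0.98,0.5]]]'
python3 -m inch '[[[0,0,0,0.98,0.5],[0,0,0,0.98,0.5],[0.5,0,0,0,0.5],[1,-0.06,0,0,0.5],[1,-0.06,0,0,0.5],[1,-0.06,0,0,0.5],[1,-0.06,0,0,0.5],[1,-0.06,0,0,0.5]]]'
python3 -m inch '[[[1,-0.06,0,0,0.5],[1,-0.06,0,0,0.5],[1,-0.06,0,0,0.5],[1,-0.06,0,0,0.5],[1,-0.06,0,0,0.5],[1,-0.06,0,0,0.5],[1,-0.06,0,0,0.5],[0.5,-0.06,0,0,0.5]]]'
python3 - <<'E'
from h import *
s=telemetry.state()
snap("wrist","w9")
print(proj("wrist",[[498.9,289.9,66]],s))
plan(498.9,289.9,150,86.2)
im=snap("top","top1")
E
```

```text
time: 19.2
tool_pos: [489.8, -223.4, 146.7]
eef_rot: [-3.14, -0.001, 1.772]
ft_force: [1.3, -0.1, 0.4]
opening: 42.6
time: 20.0
tool_pos: [491.4, -84.2, 147.2]
eef_rot: [-3.141, -0.0, 1.508]
ft_force: [0.7, -0.1, -0.8]
opening: 42.7
time: 20.8
tool_pos: [491.7, 104.0, 147.2]
eef_rot: [-3.141, -0.0, 1.509]
ft_force: [-0.1, -0.8, 0.5]
opening: 42.3
[[272.59719559 -81.04518123]]
now tool dx,dy,dz units [ 7.41 -0.17 -0.11]
tgt tool dx,dy,dz units [ 7.41 -0.21 -0.11]
turn units 0.04 (or -44.96 ) q [ 0.21  0.1  -0.26  1.22  0.    1.84] pos [491.8 104.7 147.3] rot [-3.141e+00 -1.000e-03  1.509e+00] F [0.1 0.  0.4] op 42.8 t 20.85
```

View pics/w9.png

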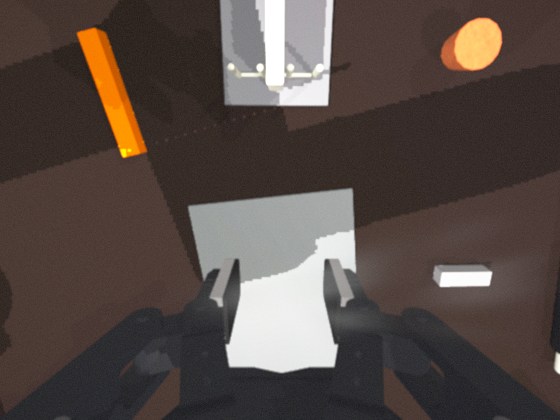

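```bash
python3 -m inch '[[[1,0,0,0,0.5],[1,-0.1,0,0,0.5],[1,-0.1,0,0,0.5],[0,0,0,0,0.5],[0,0,0,0,0.5]]]'
python3 - <<'E'
from h import *
s=telemetry.state()
snap("wrist","w10")
print(proj("wrist",[[498.9,289.9,66],[493,203,66]],s))
plan(498.9,289.9,150,86.2)
im=cv2.imread("pics/top1.png"); g=cv2.cvtColor(im,cv2.COLOR_BGR2GRAY)
cv2.imwrite("pics/c1.png",cv2.resize(im[180:290,150:450],None,fx=2.6,fy=2.6,interpolation=cv2.INTER_CUBIC))
E
```

```text
time: 21.4
tool_pos: [492.3, 176.4, 147.5]
eef_rot: [-3.141, 0.001, 1.505]
ft_force: [0.1, -0.8, -0.6]
opening: 42.4
[[278.54713369  56.18993772]
 [278.3974826  186.14852731]]
now tool dx,dy,dz units [ 4.56 -0.04 -0.1 ]
tgt tool dx,dy,dz units [ 4.56 -0.04 -0.1 ]
turn units -0.0 (or 45.0 ) q [ 0.34  0.14 -0.21  1.22 -0.    1.98] pos [492.4 176.1 147.6] rot [-3.141e+00  1.000e-03  1.504e+00] F [-0.4 -0.2  0.6] op 42.8 t 21.45
```

View pics/w10.png

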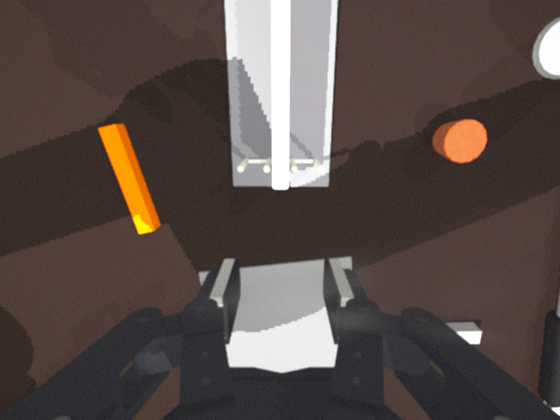

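View pics/c1.png

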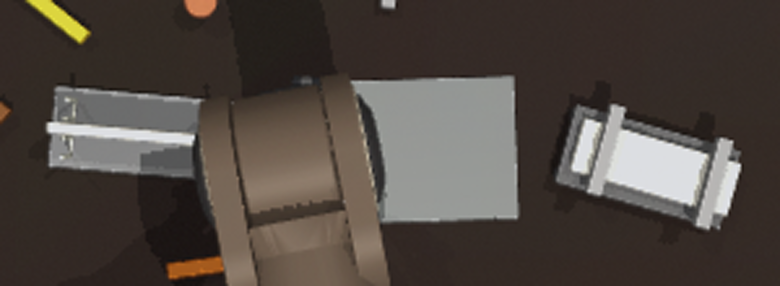

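```bash
python3 -m inch '[[[1,0.04,0,0,0.5],[1,0,0,0,0.5],[1,0,0,0,0.5],[1,0,0,0,0.5],[0.56,0,0,0,0.5],[0,0,0,0,0.5],[0,0,0,0,0.5]]]'
python3 - <<'E'
from h import *
s=telemetry.state()
snap("wrist","w11")
plan(500,290.5,38,86.2)
E
```

```text
time: 22.15
tool_pos: [501.0, 289.7, 147.6]
eef_rot: [-3.141, 0.001, 1.504]
ft_force: [-0.1, 0.2, -0.4]
opening: 42.1
now tool dx,dy,dz units [ 0.04 -0.04  4.39]
tgt tool dx,dy,dz units [ 0.04 -0.04  4.39]
turn units -0.01 (or 44.99 ) q [ 0.52  0.24 -0.09  1.25 -0.    2.16] pos [501.  289.5 147.7] rot [-3.141e+00  1.000e-03  1.504e+00] F [ 0.3 -0.8 -0.6] op 42.8 t 22.2
```

View pics/w11.png

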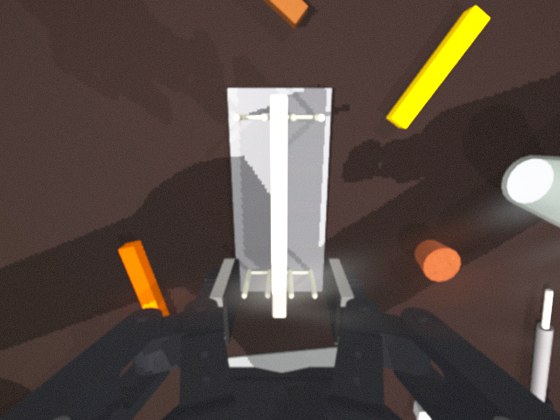

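```bash
python3 -m inch '[[[0.04,0,0.5,0,0.5],[0,0,1,0,0.5],[0,0,1,0,0.5],[0,0,1,0,0.5],[0,0,0.6,0,0.5],[0,0,0.3,0,0.5],[0,0,0,0,0.5]]]'
python3 -m inch '[[[0,0,0,0,0.7],[0,0,0,0,0.8],[0,0,0,0,1],[0,0,0,0,1],[0,0,0,0,1]]]'
```

```text
time: 22.9
tool_pos: [500.3, 290.7, 36.4]
eef_rot: [-3.14, 0.001, 1.504]
ft_force: [-0.3, -0.8, 0.6]
opening: 42.9
time: 23.4
tool_pos: [501.4, 292.1, 38.8]
eef_rot: [3.141, -0.001, 1.504]
ft_force: [-2.1, -0.9, 6.1]
opening: 10.9
```

```bash
python3 -m inch '[[[0,0,-0.3,0,1],[0,0,-0.7,0,1],[0,0,-1,0,1],[0,0,-1,0,1],[0,0,-0.4,0,1],[0,0,0,0,1],[0,0,0,0,1]]]'
python3 - <<'E'
from h import *
s=telemetry.state()
snap("wrist","w12"); snap("side","s1")
plan(449,-14,120,87)
E
```

```text
time: 24.1
tool_pos: [500.9, 291.6, 121.9]
eef_rot: [-3.141, 0.001, 1.504]
ft_force: [0.3, -0.8, -1.5]
opening: 11.2
now tool dx,dy,dz units [-12.32  -1.24   0.05]
tgt tool dx,dy,dz units [-12.3   -1.42   0.05]
turn units -0.1 (or 44.9 ) q [ 0.53  0.25 -0.13  1.19 -0.    2.16] pos [500.4 291.3 121.2] rot [-3.140e+00  1.000e-03  1.504e+00] F [-0.3 -0.6 -0.6] op 10.9 t 24.2
```

View pics/w12.png

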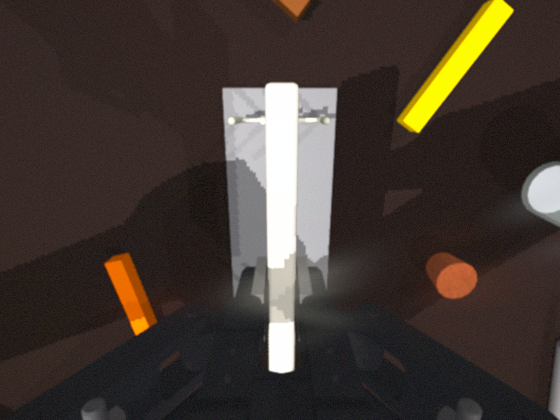

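View pics/s1.png

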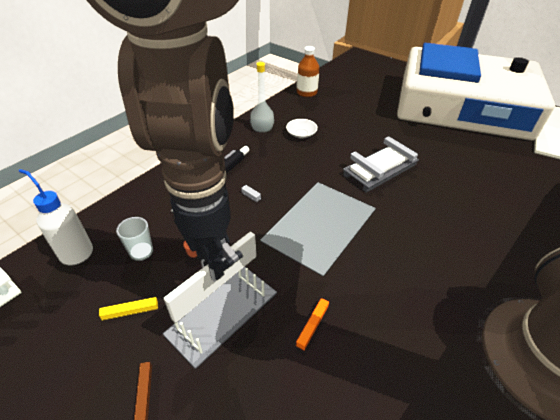

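```bash
python3 -m inch '[[[-0.5,0,0,-0.1,1],[-1,-0.12,0,0,1],[-1,-0.12,0,0,1],[-1,-0.12,0,0,1],[-1,-0.12,0,0,1],[-1,-0.12,0,0,1],[-1,-0.12,0,0,1],[-1,-0.12,0,0,1]]]'
python3 -m inch '[[[-1,-0.12,0,0,1],[-1,-0.12,0,0,1],[-1,-0.12,0,0,1],[-1,-0.12,0,0,1],[-0.8,-0.1,0,0,1],[0,0,0.5,0,1],[0,0,0.5,0,1],[0,0,0,0,1]]]'
python3 -c "
from h import *
plan(449,-14,39,87)"
```

```text
time: 25.0
tool_pos: [469.2, 104.5, 121.6]
eef_rot: [-3.14, 0.001, 1.518]
ft_force: [0.0, -0.3, -1.0]
opening: 11.0
time: 25.8
tool_pos: [447.6, -12.9, 94.9]
eef_rot: [-3.137, -0.0, 1.519]
ft_force: [1.1, -1.0, -1.2]
opening: 10.9
now tool dx,dy,dz units [-0.04  0.06  2.24]
tgt tool dx,dy,dz units [-0.04  0.06  2.24]
turn units 0.0 (or -45.0 ) q [-0.03  0.02 -0.45  1.1   0.    1.59] pos [447.6 -12.9  94.9] rot [-3.137 -0.     1.519] F [ 1.1 -1.  -1.2] op 10.9 t 25.8
```

```bash
python3 -m inch '[[[0,0.06,0.7,0,1],[0,0,0.7,0,1],[0,0,0.5,0,1],[0,0,0.2,0,1],[0,0,0,0,1],[0,0,0,0,1]]]';python3 -m inch '[[[0,0,0.08,0,1],[0,0,0,0,1]]]'
```

```text
time: 26.4
tool_pos: [451.3, -13.3, 45.8]
eef_rot: [3.141, -0.0, 1.519]
ft_force: [-0.7, -0.3, -1.2]
opening: 11.1
time: 26.6
tool_pos: [451.2, -13.5, 43.7]
eef_rot: [3.141, -0.0, 1.518]
ft_force: [-0.1, -0.0, -0.8]
opening: 11.1
```

```bash
python3 -m inch '[[[0,0,0.15,0,1],[0,0,0,0,1],[0,0,0,0,1]]]';python3 -m inch '[[[0,0,0.08,0,1],[0,0,0,0,1]]]'
```

```text
time: 26.9
tool_pos: [450.7, -13.6, 39.4]
eef_rot: [-3.141, 0.0, 1.518]
ft_force: [-0.2, 0.1, -0.6]
opening: 11.1
time: 27.1
tool_pos: [450.7, -13.5, 37.3]
eef_rot: [-3.141, -0.0, 1.518]
ft_force: [0.7, 0.0, -0.7]
opening: 11.2
```

```bash
python3 -m inch '[[[0,0,0.08,0,1],[0,0,0,0,1]]]';python3 -m inch '[[[0,0,0.06,0,1],[0,0,0,0,1]]]'
```

```text
time: 27.3
tool_pos: [451.1, -13.6, 35.8]
eef_rot: [3.141, 0.0, 1.518]
ft_force: [-0.7, -0.1, 1.9]
opening: 11.2
time: 27.5
tool_pos: [451.2, -13.6, 35.8]
eef_rot: [3.14, 0.0, 1.518]
ft_force: [-5.9, -0.3, 16.7]
opening: 10.9
```

```bash
python3 -m inch '[[[0,0,-0.05,0,1],[0,0,0,0,0.8],[0,0,0,0,0.6],[0,0,0,0,0.5],[0,0,-0.5,0,0.5],[0,0,-1,0,0.5],[0,0,-1,0,0.5],[0,0,0,0,0.5]]]'
python3 - <<'E'
from h import *
snap("side","s2"); snap("wrist","w13")
plan(422,-14,48,87)
E
```

```text
time: 28.3
tool_pos: [453.2, -13.6, 101.8]
eef_rot: [3.136, -0.0, 1.518]
ft_force: [0.7, -0.2, -0.5]
opening: 42.5
now tool dx,dy,dz units [-0.08 -1.18  2.03]
tgt tool dx,dy,dz units [-0.08 -1.18  2.03]
turn units -0.0 (or 45.0 ) q [-0.03  0.02 -0.45  1.1  -0.    1.59] pos [451.5 -13.5  98.7] rot [ 3.14  -0.     1.518] F [ 0.2  0.4 -0.7] op 42.5 t 28.4
```

View pics/s2.png

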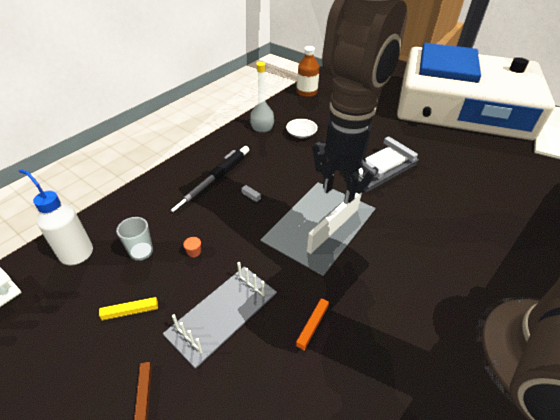

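View pics/w13.png

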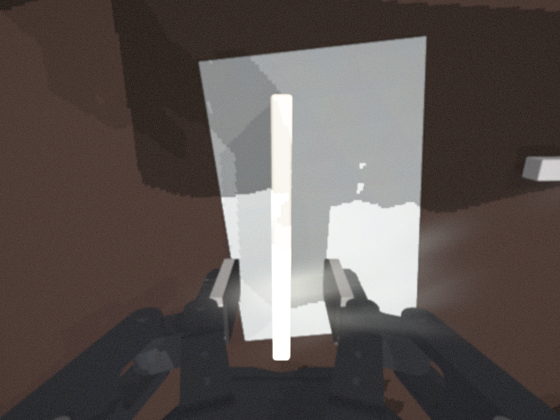

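The board stands on the mat at (281,230) in the wrist view, with the free part of the mat on the far side. I'll close the fingers, go down behind the board and push it toward +x near its top.

```bash
python3 -m inch '[[[0,-0.6,0,0,1],[0,-0.7,0,0,1],[0,0,0,0,1],[0,0,0.7,0,1],[0,0,0.7,0,1],[0,0,0.5,0,1],[0,0,0,0,1],[0,0,0,0,1]]]'
python3 -m inch '[[[0,0.2,0,0,1],[0,0.2,0,0,1],[0,0.2,0,0,1],[0,0.15,0,0,1],[0,0.15,0,0,1],[0,0.15,0,0,1]]]'
```

```text
time: 29.2
tool_pos: [418.2, -11.8, 50.2]
eef_rot: [-3.141, 0.0, 1.518]
ft_force: [0.2, 0.9, 0.6]
opening: -0.1
time: 29.8
tool_pos: [445.0, -13.2, 50.3]
eef_rot: [-3.142, 0.0, 1.518]
ft_force: [0.2, 0.2, -0.3]
opening: 0.0
```

```bash
python3 -m inch '[[[0,0.15,0,0,1],[0,0.15,0,0,1],[0,0.15,0,0,1],[0,0,0,0,1],[0,0,0,0,1]]]'
python3 - <<'E'
from h import *
snap("wrist","w14");snap("side","s3")
E
```

```text
time: 30.3
tool_pos: [455.8, -13.8, 50.2]
eef_rot: [-3.141, -0.0, 1.518]
ft_force: [0.4, -0.4, -0.4]
opening: 0.2
```

View pics/w14.png

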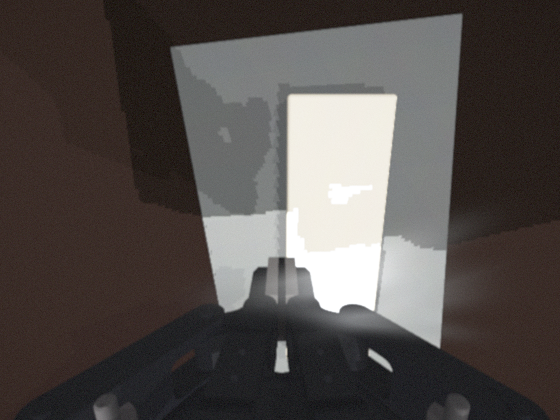

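View pics/s3.png

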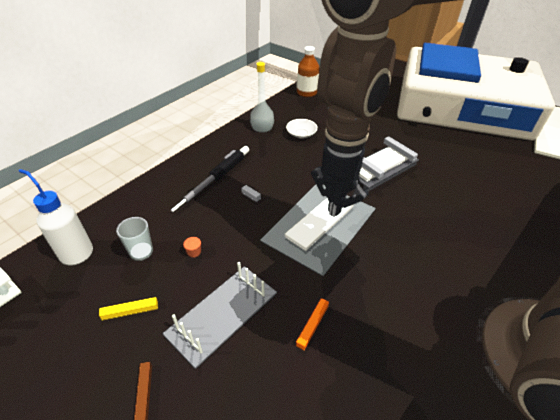

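The board lies flat on the mat, with its far corners at (289,95) and (395,96). I'll rise, open and measure it.

```bash
python3 -m inch '[[[0,0,-0.7,0,0.5],[0,0,-1,0,0.2],[0,0,-1,0,0],[-0.5,0,-0.7,0,0],[-1,0,0,0,0],[-0.5,0,0,0,0],[0,0,0,0,0],[0,0,0,0,0]]]'
python3 - <<'E'
from h import *
s=telemetry.state()
im=snap("wrist","w15"); g=cv2.cvtColor(im,cv2.COLOR_BGR2GRAY)
plan(485,-14,150,87)
E
```

```text
time: 31.2
tool_pos: [452.8, -63.6, 134.7]
eef_rot: [-3.14, -0.001, 1.517]
ft_force: [-0.5, -1.2, -0.3]
opening: 85.3
now tool dx,dy,dz units [ 2.04  1.18 -0.61]
tgt tool dx,dy,dz units [ 2.04  1.18 -0.61]
turn units -0.0 (or 45.0 ) q [-0.14  0.02 -0.37  1.19  0.    1.48] pos [452.8 -63.3 134.7] rot [-3.140e+00 -1.000e-03  1.518e+00] F [ 0.4 -1.  -0.3] op 85.4 t 31.25
```

View pics/w15.png

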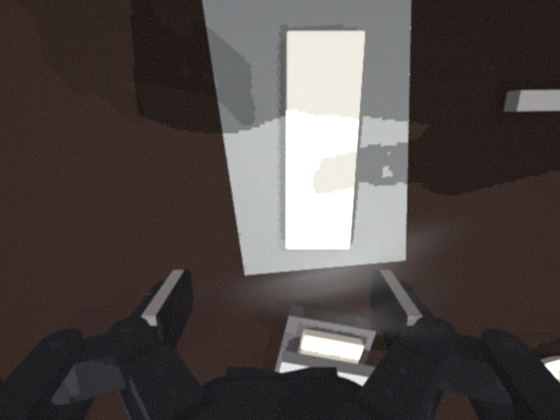

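```bash
python3 - <<'E'
from h import *
s=telemetry.state()
P=ray("wrist",[[287,31],[363,31],[351,249],[286,248]],15,s)
print(P.round(1),P.mean(0))
print([np.linalg.norm(P[i]-P[(i+1)%4]).round(1) for i in range(4)])
print(np.degrees(np.arctan2(*(P[0]-P[3])[[1,0]])),np.degrees(np.arctan2(*(P[1]-P[2])[[1,0]])))
c=P.mean(0); plan(c[0],c[1],100,86.5)
E
```

```text
[[ 465.2   73.3   15. ]
 [ 522.2   70.4   15. ]
 [ 516.4 -108.2   15. ]
 [ 456.2 -104.2   15. ]] [489.99435287 -17.17625031  15.        ]
[np.float64(57.1), np.float64(178.7), np.float64(60.3), np.float64(177.7)]
87.10156324852572 88.14215856767015
now tool dx,dy,dz units [1.92 1.39 1.39]
tgt tool dx,dy,dz units [1.93 1.37 1.39]
turn units 0.06 (or -44.94 ) q [-0.14  0.02 -0.37  1.19  0.    1.48] pos [452.8 -63.3 134.7] rot [-3.140e+00 -1.000e-03  1.518e+00] F [ 0.4 -1.  -0.3] op 85.4 t 31.25
```

```bash
python3 -m inch '[[[0.92,0.5,0,0.0,0],[1,0.89,0.5,0,0],[0,0,1,0,0],[0,0,1,0,0.1],[0,0,0.5,0,0.1],[0,0,0,0,0.1],[0,0,0,0,0.1]]]'
python3 - <<'E'
from h import *
s=telemetry.state()
im=snap("wrist","w16")
plan(490,-17,4,87.3)
E
```

```text
time: 31.95
tool_pos: [490.6, -17.4, 60.8]
eef_rot: [3.142, -0.0, 1.519]
ft_force: [-0.3, -0.0, 0.5]
opening: 76.9
now tool dx,dy,dz units [ 0.02 -0.04  2.29]
tgt tool dx,dy,dz units [ 0.02 -0.04  2.29]
turn units -0.04 (or 44.96 ) q [-0.04  0.12 -0.43  1.02  0.    1.59] pos [491.1 -17.5  61.3] rot [ 3.14  -0.     1.518] F [ 1.5  1.1 -0. ] op 77.2 t 32.0
```

View pics/w16.png

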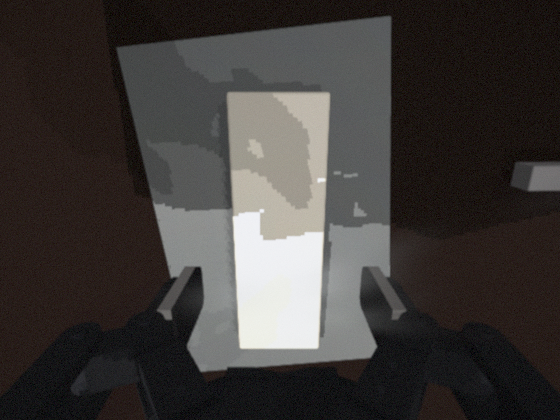

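```bash
python3 -m inch '[[[0,-0.02,0.6,0,0.1],[0,0,0.8,0,0.1],[0,0,0.5,0,0.15],[0,0,0.2,0,0.15],[0,0,0.1,0,0.15],[0,0,0,0,0.15]]]'
python3 -m inch '[[[0,0,0.1,0,0.15],[0,0,0.1,0,0.15],[0,0,0,0,0.15]]]'
```

```text
time: 32.6
tool_pos: [490.3, -17.6, 5.7]
eef_rot: [3.141, -0.0, 1.518]
ft_force: [0.0, -0.4, 0.4]
opening: 72.7
time: 32.9
tool_pos: [489.9, -17.6, 0.2]
eef_rot: [-3.142, -0.0, 1.518]
ft_force: [0.2, -0.4, -0.2]
opening: 72.6
```

```bash
python3 - <<'E'
from h import *
im=snap("side","s4")
u=proj("side",[[490,-17,10]])[0].astype(int); print(u)
c=im[u[1]-75:u[1]+75,u[0]-100:u[0]+100]
cv2.imwrite("pics/s4c.png",cv2.resize(c,None,fx=4,fy=4,interpolation=cv2.INTER_CUBIC))
E
```

```text
[319 217]
```

View pics/s4c.png

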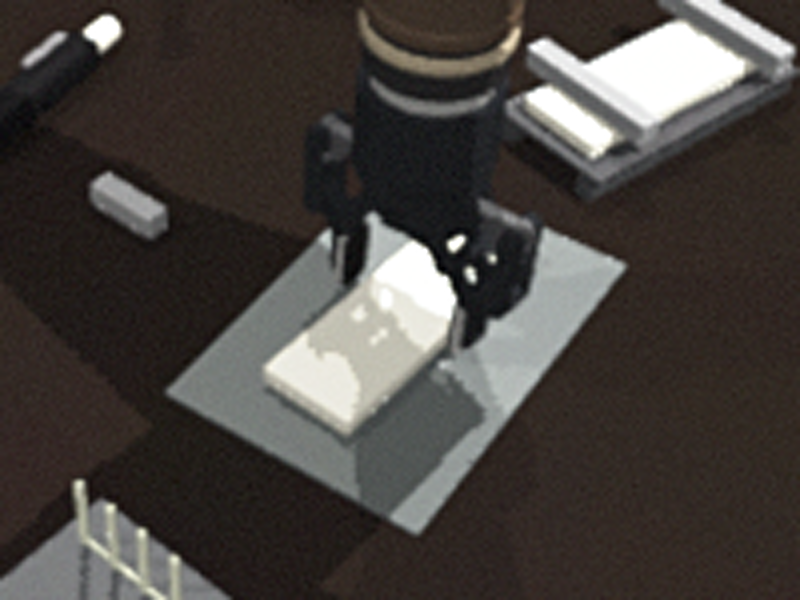

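Both fingers straddle the board at its middle, with the tips close above the mat. I'll close.

```bash
python3 -m inch '[[[0,0,0,0,0.25],[0,0,0,0,0.35],[0,0,0,0,0.5],[0,0,0,0,1],[0,0,0,0,1]]]'
```

```text
time: 33.45
tool_pos: [490.3, -17.6, 1.0]
eef_rot: [3.141, -0.0, 1.518]
ft_force: [-0.7, -0.3, 6.3]
opening: 58.1
```

```bash
python3 -m inch '[[[0,0,-0.3,0,1],[0,0,-0.6,0,1],[0,0,-1,0,1],[0,0,-1,0,1],[0,0,-1,0,1],[0,0,-0.5,0,1],[0,0,0,0,1],[0,0,0,0,1]]]'
python3 - <<'E'
from h import *
s=telemetry.state()
snap("wrist","w17"); snap("side","s5"); im=snap("top","top2")
cv2.imwrite("pics/c2.png",cv2.resize(im[190:290,330:460],None,fx=5,fy=5,interpolation=cv2.INTER_CUBIC))
plan(474,-282.5,110,74.6)
E
```

```text
time: 34.25
tool_pos: [489.6, -17.6, 109.6]
eef_rot: [-3.141, -0.0, 1.518]
ft_force: [-0.0, 0.2, -0.9]
opening: 58.4
now tool dx,dy,dz units [-10.62  -0.05  -0.05]
tgt tool dx,dy,dz units [-10.38   2.23  -0.05]
turn units 1.55 (or -43.45 ) q [-0.04  0.09 -0.35  1.13  0.    1.59] pos [489.1 -17.5 108.9] rot [-3.139  0.     1.518] F [-0.1 -0.8 -0.9] op 58.2 t 34.4
```

View pics/w17.png

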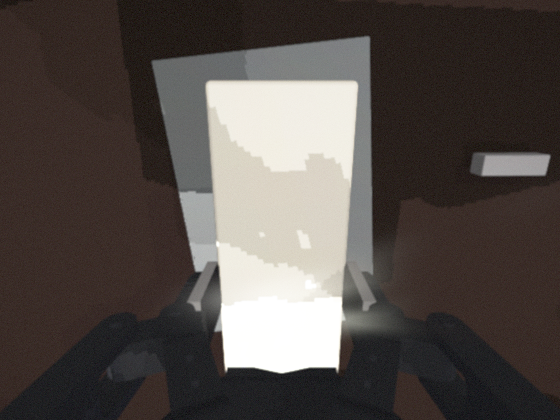

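View pics/s5.png

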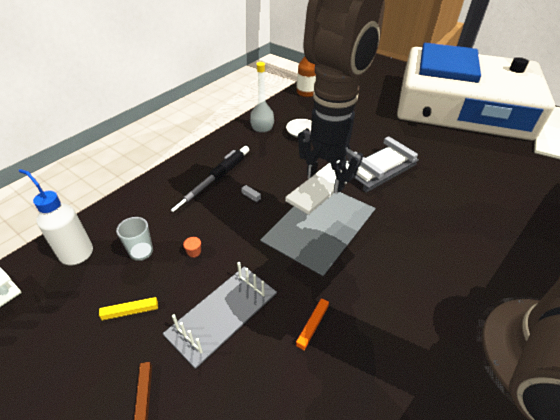

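View pics/c2.png

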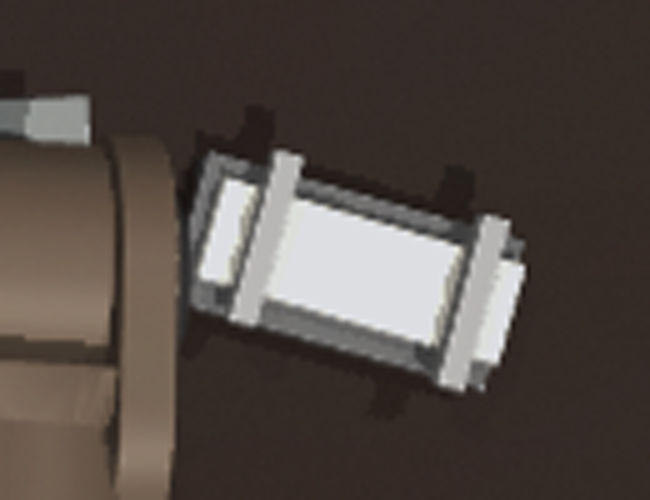

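```bash
python3 - <<'E'
from h import *
s=telemetry.state()
P=ray("wrist",[[282,83],[208,84],[356,84]],s["tool_pos"][2]+14,s); print(P.round(1),s["tool_pos"])
q=np.array([[222,177],[525,262],[497,367],[196,280]])/5+[330,190]
L=ray("top",q,32); print(L.round(1),L.mean(0).round(1),[np.linalg.norm(L[i]-L[(i+1)%4]).round(1) for i in range(4)],np.degrees(np.arctan2(*(L[0]-L[1])[[1,0]])),np.degrees(np.arctan2(*(L[3]-L[2])[[1,0]])))
u=np.array([.266,.964,0]);v=np.array([.964,-.266,0])
for b in ([[287,150],[244,325]],[[494,215],[453,390]]):
    B=ray("top",np.array(b)/5+[330,190],48); m=B.mean(0)-L.mean(0)
    print("bar",B.mean(0).round(1),"along",(m@u).round(1),"across",(m@v).round(1),"ang",np.degrees(np.arctan2(*(B[0]-B[1])[[1,0]])).round(1),np.linalg.norm(B[0]-B[1]).round(1))
E
```

```text
[[495.   71.3 122.9]
 [466.5  72.4 122.9]
 [523.5  69.5 122.9]] [489.07809841 -17.53222676 108.85297631]
[[ 524.4 -204.    32. ]
 [ 479.  -378.7   32. ]
 [ 418.7 -363.1   32. ]
 [ 465.2 -189.8   32. ]] [ 471.8 -283.9   32. ] [np.float64(180.5), np.float64(62.3), np.float64(179.4), np.float64(61.0)] 75.41265152151233 74.96867590603532
bar [ 490.7 -225.7   48. ] along 61.2 across 2.7 ang -13.2 102.1
bar [ 456.2 -344.    48. ] along -62.2 across 0.9 ang -12.8 101.8
```

```bash
python3 -m inch '[[[0,0,0,0.75,1],[0,0,0,0.77,1],[-0.5,0.1,0,0,1],[-0.9,0.2,0,0,1],[-0.9,0.2,0,0,1],[-0.9,0.2,0,0,1],[-0.9,0.2,0,0,1],[-0.9,0.2,0,0,1]]]'
python3 -m inch '[[[-0.9,0.2,0,0,1],[-0.9,0.2,0,0,1],[-0.9,0.2,0,0,1],[-0.9,0.2,0,0,1],[-0.9,0.2,0,0,1],[-0.7,0.1,0,0,1],[0,0,0,0,1],[0,0,0,0,1]]]'
python3 - <<'E'
from h import *
plan(473,-282.5,52,74.9)
snap("wrist","w18")
E
```

```text
time: 35.2
tool_pos: [483.1, -147.0, 109.6]
eef_rot: [-3.14, 0.0, 1.309]
ft_force: [0.1, 0.5, -1.5]
opening: 58.3
time: 36.0
tool_pos: [475.8, -278.3, 109.8]
eef_rot: [-3.141, -0.001, 1.306]
ft_force: [0.5, -0.3, -0.5]
opening: 58.2
now tool dx,dy,dz units [-0.19 -0.06  2.31]
tgt tool dx,dy,dz units [-0.19 -0.06  2.31]
turn units -0.01 (or 44.99 ) q [-0.53  0.2  -0.22  1.15  0.    1.31] pos [ 475.8 -278.3  109.8] rot [-3.141e+00 -1.000e-03  1.306e+00] F [ 0.5 -0.3 -0.5] op 58.2 t 36.0
```

View pics/w18.png

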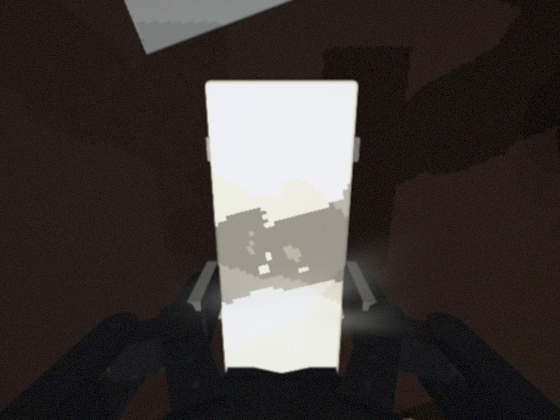

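The bar ends show symmetrically on both sides at (208,150) and (358,150). I'll lower the board.

```bash
python3 -m inch '[[[-0.1,-0.03,0.5,0,1],[-0.09,-0.03,0.7,0,1],[0,0,0.6,0,1],[0,0,0.3,0,1],[0,0,0.1,0,1],[0,0,0,0,1],[0,0,0,0,1]]]'
```

```text
time: 36.75
tool_pos: [474.1, -282.3, 55.9]
eef_rot: [3.141, 0.0, 1.307]
ft_force: [-0.2, -0.1, -1.8]
opening: 58.1
```

```bash
python3 -m inch '[[[0,0,0.15,0,1],[0,0,0,0,1],[0,0,0,0,1]]]';python3 -m inch '[[[0,0,0.1,0,1],[0,0,0,0,1]]]';python3 -m inch '[[[0,0,0.06,0,1],[0,0,0,0,1]]]'
```

```text
time: 37.05
tool_pos: [473.7, -282.3, 51.7]
eef_rot: [3.141, 0.0, 1.306]
ft_force: [-0.5, 0.9, -1.3]
opening: 58.1
time: 37.25
tool_pos: [473.5, -282.2, 48.8]
eef_rot: [-3.141, -0.0, 1.306]
ft_force: [0.2, -0.1, -1.2]
opening: 57.8
time: 37.45
tool_pos: [473.5, -282.2, 47.3]
eef_rot: [-3.141, -0.0, 1.306]
ft_force: [0.9, 0.8, -0.0]
opening: 58.4
```

```bash
python3 -m inch '[[[0,0,0.05,0,1],[0,0,0,0,1]]]'
```

```text
time: 37.65
tool_pos: [473.5, -282.2, 46.1]
eef_rot: [-3.141, -0.0, 1.306]
ft_force: [0.2, 0.4, -1.3]
opening: 58.3
```

```bash
python3 -m inch '[[[0,0,0.05,0,1],[0,0,0,0,1]]]'; python3 -m inch '[[[0,0,0.03,0,1],[0,0,0,0,1]]]'
```

```text
time: 37.85
tool_pos: [473.7, -282.3, 45.9]
eef_rot: [3.141, 0.0, 1.306]
ft_force: [-2.8, 1.9, 5.1]
opening: 58.4
time: 38.05
tool_pos: [473.7, -282.3, 45.9]
eef_rot: [3.141, 0.0, 1.306]
ft_force: [-4.3, 2.2, 10.8]
opening: 58.1
```

Contact came at 46 mm, as predicted. I'll release gently and rise straight up.

```bash
python3 -m inch '[[[0,0,-0.04,0,1],[0,0,0,0,0.3],[0,0,0,0,0.15],[0,0,0,0,0],[0,0,0,0,0],[0,0,0,0,0]]]';
python3 -m inch '[[[0,0,-0.3,0,0],[0,0,-0.7,0,0],[0,0,-1,0,0],[0,0,-1,0,0],[-0.5,0,-1,0,0],[-1,0,0,0,0],[-0.5,0,0,0,0],[0,0,0,0,0]]]'
python3 - <<'E'
from h import *
snap("side","s6"); snap("wrist","w19")
E
```

```text
time: 38.65
tool_pos: [473.7, -282.3, 45.2]
eef_rot: [-3.141, -0.0, 1.306]
ft_force: [-0.6, -0.3, 0.8]
opening: 85.7
time: 39.45
tool_pos: [460.0, -331.6, 145.1]
eef_rot: [-3.141, -0.0, 1.304]
ft_force: [-0.5, -0.1, -0.4]
opening: 85.2
```

View pics/s6.png

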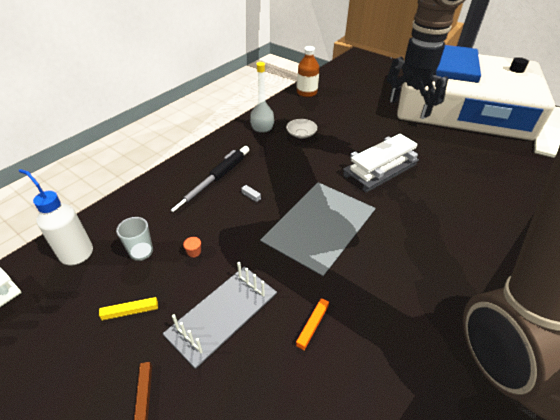

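View pics/w19.png

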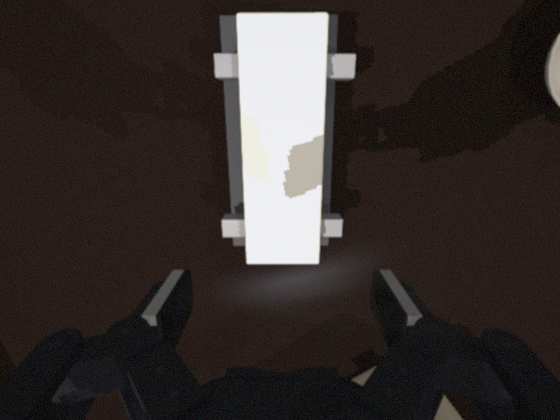

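```bash
python3 - <<'E'
from h import *
s=telemetry.state()
P=ray("wrist",[[237,14],[328,14],[320,264],[247,264]],60,s)
print(P.mean(0).round(1),[np.linalg.norm(P[i]-P[(i+1)%4]).round(1) for i in range(4)],np.degrees(np.arctan2(*(P[0]-P[3])[[1,0]])),np.degrees(np.arctan2(*(P[1]-P[2])[[1,0]])))
B=ray("wrist",[[215,66],[355,66]],48,s);print(B.round(0)[:, :2],np.degrees(np.arctan2(*(B[1]-B[0])[[1,0]])))
B=ray("wrist",[[223,228],[342,228]],48,s);print(B.round(0)[:, :2],np.degrees(np.arctan2(*(B[1]-B[0])[[1,0]])))
im=snap("top","top3"); g=cv2.cvtColor(im,cv2.COLOR_BGR2GRAY)
cv2.imwrite("pics/c3.png",cv2.resize(im[190:290,330:460],None,fx=5,fy=5,interpolation=cv2.INTER_CUBIC))
sd=cv2.imread("pics/s6.png"); cv2.imwrite("pics/s6c.png",cv2.resize(sd[120:200,330:440],None,fx=6,fy=6,interpolation=cv2.INTER_CUBIC))
E
```

```text
[ 475.6 -282.4   60. ] [np.float64(58.3), np.float64(177.7), np.float64(59.6), np.float64(177.7)] 75.0060820554024 75.42044126723371
[[ 445. -212.]
 [ 540. -238.]] -15.125027209205763
[[ 412. -329.]
 [ 507. -355.]] -15.101839411655824
```

View pics/s6c.png

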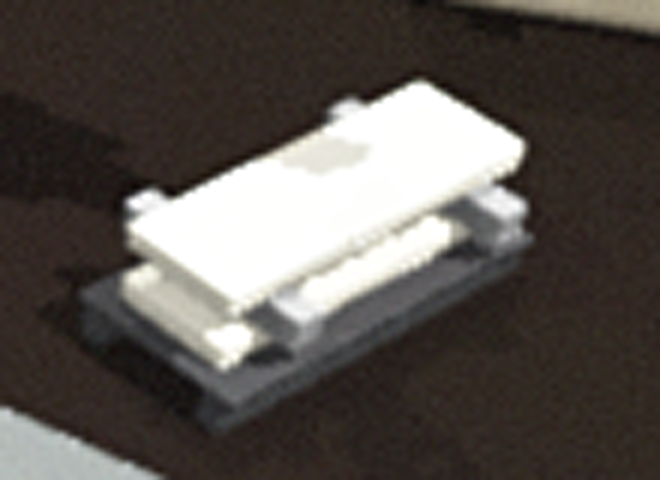

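View pics/c3.png

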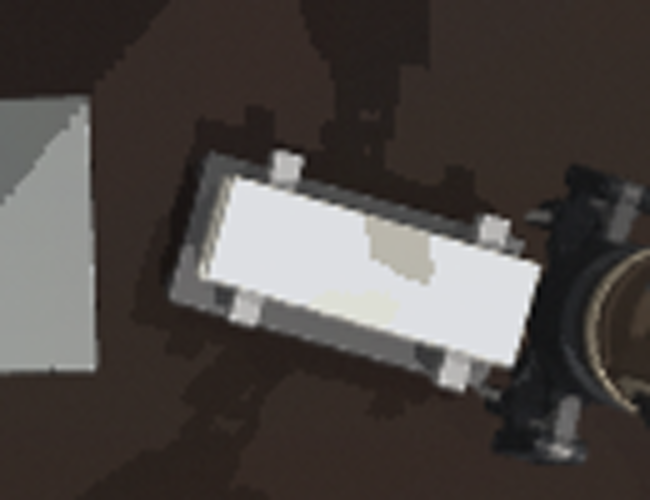

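```bash
python3 - <<'E'
from h import *
q=np.array([[232,175],[543,263],[517,367],[203,280]])/5+[330,190]
print(ray("top",q,60).mean(0).round(1))
from rig import ticket
print(ticket.hand_in())
E
```

```text
[ 473.2 -283.9   60. ]
the job is handed in; nothing more can be done
None
```

The job is done and handed in at about 39.5 s of the 72 s allowed; the hand-in gave no verdict.

**What I did:**
- **Bars:** I laid the two long grey bars across the lower board. They ended about 61 and 62 mm either side of its middle, 1 to 3 mm off its centre line and within about 2° of square.
- **Top board:** I lifted it out of the rack, stood it on edge on the mat, let go, and tipped it flat with the closed fingers. I then took it again by its long edges and set it down on the bars at the expected contact height before opening.

**Last checks:**
- **Centring:** the upper board's centre measured (475.6, −282.4) mm from the wrist camera and (473.2, −283.9) mm from the top camera. The lower board measured (471.8, −283.9) mm in the latest look from above, and between 472 and 474 mm in x over all looks. That puts the offset at about 2 to 4 mm. The two cameras disagree by about 2.5 mm, roughly the calibration error.
- **Angle and support:** the boards are parallel within about 1°, and the side view shows the upper board level on both bars with a clear air gap.
- **Surroundings:** the other labware looks unmoved and the robot is clear of everything.
- **Not measured:** I did not re-measure the lower board after the final placing, because it is covered; what shows of it looks unmoved.

No check failed.

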